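Square the gel viewer and hold its amber flap at the balance point

TASK

Turn the gel viewer by its black post until its white pointer lines up with the red index mark on the round foot. Then grip the amber flap by the blue bar at its side and swing it up to its balance point, standing plumb over its hinge where it would fall neither forwards nor backwards, so that a colleague can fit the lid stay. Finish while still gripping the bar and holding the flap still and upright there, pointer still on the mark, never letting the flap go over backwards and leaving the other things on the bench where they are.

Things in the scene. Friction and masses are not known exactly. Their poses are not given: they have to be found in the camera images.
- foot_center (a point): centre of the top face of the gel viewer's fixed grey round foot (360 mm dia, 10 mm thick, standing on the bench; its place and yaw change from start to start). Axes: z up, -x points from the centre to the red index mark, +y is the side of the foot above which the flap's bar lies once the pointer is on the mark.
- red_mark (a point): middle of the red index mark painted on the foot's rim (34 mm long radially, 10 mm wide), 162 mm from the foot's centre; short dark ticks every 15 degrees either side of it
- pointer_tip (a point): tip of the white pointer (34 x 14 mm) on the viewer's dark arm, 145 mm from the swivel axis; it lies on the same radius as the black post
- post_grip (a point): point on the axis of the upright round black post (16 mm dia, its top 28 mm above this point, the dark arm 70 mm below it) by which the viewer is swivelled; 118 mm from the swivel axis. Nothing else stands within 35 mm of it at this height.
- swivel (a joint): angle (rad) of the viewer on its foot about the vertical axis through the foot's centre, counter-clockwise from above; 0 = white pointer exactly on the red mark. Starts 0.4 to 0.8 away on the positive side. Stiff (about 9 N at the post) and stays where it is left.
- deck (a joint): slope (rad) of the viewer's deck, hinged at its front (pointer side), back edge up; 0 = level. Clamped by stiff friction, 0.05 to 0.3; it need not be changed.
- flap_hinge (a point): middle of the flap's hinge line, at the back top edge of the deck; the hinge line is level, square to the pointer's direction. Axes: those of the sloping deck, +x from the pointer side to the back, y along the hinge line.
- flap (a joint): angle (rad) of the amber flap from lying on the deck: 0 = shut, growing as the front edge swings up and back; stop at 3.0, hanging over the back. The hinge is nearly free: unheld, the flap falls shut or over backwards. It balances when it stands plumb, bar straight above the hinge line, i.e. at pi/2 + the deck's slope.
- bar_grip (a point): point to grip on the blue round bar (12 mm dia) sticking out sideways 78 mm from the flap's front corner, parallel to the hinge line. This point is 140 mm from the hinge line, 122 mm in +y from the hinge's middle, 50 mm out from the flap's side; the bar runs 28 mm on past it. Free space all round. Axes: x in the flap's plane from bar to hinge, y along the bar away from the flap.
- flap_center (a point): centre of the amber flap: amber panel in an orange frame, 146 x 144 x 7 mm, 0.22 to 0.45 kg; its plane holds the hinge line and the bar's axis, and its weight lies in that plane. Axes as for bar_grip.
- bottle_blue: large blue-capped reagent bottle, 90 dia x 190 mm; origin at the centre of its underside; loose bystander, not to be disturbed
- bottle_white: white-capped bottle, 68 dia x 180 mm; origin at the centre of its underside; loose bystander, not to be disturbed
- bottle_red: red-capped bottle, 64 dia x 170 mm; origin at the centre of its underside; loose bystander, not to be disturbed
- stain_jar: small violet stain jar with black lid, 54 dia x 70 mm; origin at the centre of its underside; loose bystander, not to be disturbed
- enamel_tray: white enamel tray, 190 x 250 x 30 mm; origin at the centre of its underside; loose bystander, not to be disturbed
- white_dish: shallow white dish, 110 dia x 18 mm; origin at the centre of its underside; loose bystander, not to be disturbed
- tip_box: blue pipette-tip box, 120 x 85 x 60 mm; origin at the centre of its underside; loose bystander, not to be disturbed

How it is judged:
By the outcome, as a careful person would: the job done as asked, in the order asked, and still so for the second after the job is handed in, while the arm keeps its last pose, push and grip.
It also fails if it takes over 53 s, if anything falls off the work surface, if the arm or the gripper's body presses on something with over 40 N, if the wrist force passes 120 N, or if a joint passes its speed limit or range.

ROBOT

A 7-joint arm with a two-finger parallel gripper is mounted at the origin on the work surface. World frame = base frame: x ahead of the robot, y to its left, z up, the work surface at z = 0. Lengths are in m, angles in rad, forces in N, time in s.
With the tool pointing down it reaches from about 0.425 to 0.95 m from the base axis. Payload 4.7 kg.
Tool frame: the origin (TCP) lies between the finger pads; the fingertips stand 25 mm ahead of it and the grasp point (between the pads) lies 6 mm ahead of it; x points along the fingers, z is the direction in which the jaws open and shut, and the axes are right-handed (so a half turn about x gives the same grasp; the last joint's range is limited). The gripper opens to 85 mm and grips with 20 to 120 N. Pads are 22 mm wide; open, the fingers measure 114 mm over their backs; the gripper's body (76 mm by 85 mm) begins 54 mm behind the grasp point. The pads swing forward as they close: fully open they stand 13 mm farther back than shut.
Start: joints at [1.131, 0.469, -0.049, 1.532, 0.024, 1.141, -0.082], TCP at [0.27, -0.619, 0.256] pointing down, gripper open.
Joint ranges: [-2.59, 2.59], [-0.33, 1.99], [-1.39, 1.29], [0.1, 2.45], [-1.04, 4.18], [0.21, 1.99], [-2.66, 2.66]. Speed limits (rad/s): [2.57, 2.57, 3.14, 3.14, 3.14, 3.14, 3.14].

INTERFACE

Orientations are given as a 3x3 rotation matrix whose columns are the frame's x, y, z axes.
In Python, from rig import * gives the robot as it stands. Calls block until the motion is done:
- movep(position, orientation): joint-space move of the TCP to a pose.
- move_l(position, attitude=None, feed=0.15, until_force=None): straight line of the TCP; attitude=None keeps the orientation; feed is the mean speed in m/s. With until_force (N) it stops when the force on the tool has changed by that much, and returns True; else False.
- move_joints(angles): joint-space move.
- command_gripper(opening, newtons=None): finger opening in m; newtons is the grip in N (None keeps the last); returns when the fingers have stopped.
- sleep(seconds).
- inverse_kinematics(position, orientation): joint angles nearest the present ones, or None.
- sense(): the state.
- camera(name): name is "scene" or "top" or "wrist"; returns (picture, depth): 420x560x3 uint8, red, green, blue; 420x560 float32, m along the optical axis (not along the pixel's ray), 0 where there is no reading.
- camera_params(name): a dict with "K" (3x3 intrinsics, pixels), "position" and "rotation" of the camera in the world; the wrist camera has in their place "tool_from_camera" (4x4, takes a point from camera to tool coordinates, whose origin is the TCP and whose axes are the tool frame's). Camera axes: x right, y down, z forward; pixel columns grow to the right and rows downward; lengths in m; the calibration is good to about 2 mm. A picture is of the moment at which its call begins: read the wrist's pose just before it. camera_params takes no time and is no camera call.
A pose or a line that the arm cannot do raises Unreachable and nothing moves.
- finish_job(): hands the job in, once; it reports no verdict.
The state is a dict: "time_s": time; "joint_pos": joint angles; "qd": joint speeds; "joint_efforts": joint torques, N m; "position": TCP position; "tcp_rot": TCP orientation; "wrist_force": force on the tool from outside, world axes, zero at the start; "ft_torque": the same for the moment, N m; "finger_gap": finger opening in m.
Only numpy, scipy, OpenCV 4.12 (cv2) and the standard library are available. Lean on these libraries where they do the work, as an engineer would, in place of code of your own. Each camera call takes 0.05 s, during which the arm holds its last target. There are 200 camera calls.

## Working session

There is one attempt and no reset: what is moved stays moved. The work goes in short steps, each a Python script; the robot and the scene stay as the last script left them, time stands still between calls to the robot, and variables do not carry over. Pictures are saved under pics/ and viewed, about 8 in all and at most 12, crops included, and the job is handed in when it is done.

```bash
mkdir -p pics; ls
python3 - <<'E'
from rig import *
import cv2,numpy as np
for n in("top","scene"):
    p,d=camera(n);cv2.imwrite(f"pics/{n}0.png",p[:,:,::-1]);np.savez(f"{n}0.npz",p=p,d=d);print(n,camera_params(n))
print(camera_params("wrist"));s=sense();print(s)
E
```

```text
pics
top {'K': array([[540.93083654,   0.        , 278.33965066],
       [  0.        , 540.93083654, 209.61586598],
       [  0.        ,   0.        ,   1.        ]]), 'position': array([ 0.19080187, -0.0522641 ,  1.57906263]), 'rotation': array([[-0.00953077, -0.98015254,  0.19801555],
       [-0.99992864,  0.00791539, -0.00894777],
       [ 0.00720281, -0.1980867 , -0.98015804]])}
scene {'K': array([[501.82885762,   0.        , 273.48213496],
       [  0.        , 501.82885762, 202.90765669],
       [  0.        ,   0.        ,   1.        ]]), 'position': array([ 1.50409565, -0.18281126,  1.13160867]), 'rotation': array([[ 0.08919923,  0.71044973, -0.69807211],
       [ 0.99592138, -0.05407162,  0.07222786],
       [ 0.01356837, -0.70166761, -0.71237523]])}
{'K': array([[337.34058428,   0.        , 276.93755767],
       [  0.        , 337.34058428, 205.67333791],
       [  0.        ,   0.        ,   1.        ]]), 'tool_from_camera': array([[ 7.09968003e-05, -2.82862332e-01,  9.59160516e-01,
        -1.17308237e-01],
       [-6.65910539e-04, -9.59160319e-01, -2.82862225e-01,
  
[... 308 characters left out ...]
410054 , -0.08229455]), 'qd': array([-0.00053118, -0.00183794,  0.00051322, -0.0026075 , -0.00010335,
        0.0008627 ,  0.00040574]), 'joint_efforts': array([ 1.48371069e-03, -5.11515176e+01, -4.66073595e-02, -2.38391376e+01,
        1.07998578e-02,  4.33040856e-03,  1.28331905e-06]), 'position': array([ 0.26939513, -0.6183859 ,  0.25534702]), 'tcp_rot': array([[-7.99580743e-04,  9.16767178e-01,  3.99421209e-01],
       [ 1.60174036e-03,  3.99421998e-01, -9.16765784e-01],
       [-9.99998398e-01, -9.32591962e-05, -1.78779313e-03]]), 'wrist_force': array([ 0.12881751, -0.27142594,  0.11304868]), 'ft_torque': array([ 0.01890779, -0.02464146,  0.01657298]), 'finger_gap': 0.08530726697556833}
```

View pics/top0.png

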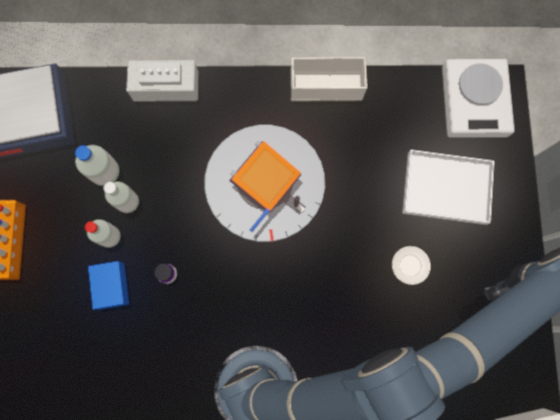

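View pics/scene0.png

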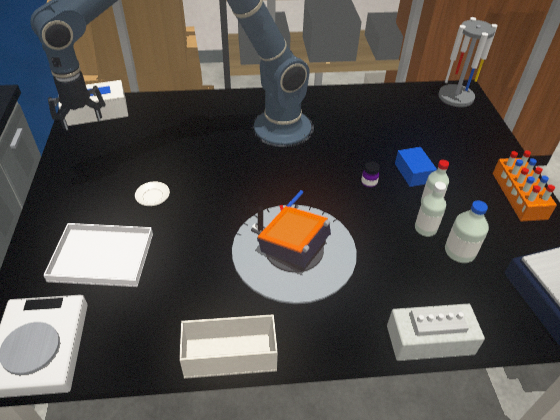

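The top view shows the foot around (265,182), the red mark at (271,236), the black post near (297,203) and the blue bar near (259,220). Now I'll measure these.

```bash
cat > h.py <<'E'
from rig import *
import cv2,numpy as np
def cam(n):
    s=sense();p,d=camera(n);c=camera_params(n)
    if n=="wrist":
        T=c["tool_from_camera"];R=s["tcp_rot"]@T[:3,:3];t=s["position"]+s["tcp_rot"]@T[:3,3]
    else: R,t=c["rotation"],c["position"]
    return p,d,(c["K"],R,t)
def onplane(C,uv,z):
    K,R,t=C;uv=np.atleast_2d(uv).astype(float)
    r=np.c_[uv,np.ones(len(uv))]@np.linalg.inv(K).T@R.T
    return t+r*((z-t[2])/r[:,2])[:,None]
def cloud(C,d,m):
    K,R,t=C;v,u=np.nonzero(m&(d>0));r=np.c_[u,v,np.ones(len(u))]@np.linalg.inv(K).T
    return t+(r*d[v,u][:,None])@R.T
def hsv(p):return cv2.cvtColor(p,cv2.COLOR_RGB2HSV)
E
python3 - <<'E'
from h import *
np.set_printoptions(precision=4,suppress=True)
p,d,C=cam("top")
cv2.imwrite("pics/c1.png",cv2.resize(p[115:250,195:335,::-1],None,fx=5,fy=5,interpolation=cv2.INTER_CUBIC)[:600])
H=hsv(p);h,s,v=H[...,0].astype(int),H[...,1],H[...,2]
roi=np.zeros(h.shape,bool);roi[120:248,200:330]=1
foot=(roi&(v>90)).astype(np.uint8)
foot=cv2.morphologyEx(foot,cv2.MORPH_OPEN,np.ones((3,3)))
c=max(cv2.findContours(foot,0,1)[0],key=cv2.contourArea)
hull=cv2.convexHull(c)[:,0]
P=onplane(C,hull,0.01)
A=np.c_[2*P[:,:2],np.ones(len(P))];x=np.linalg.lstsq(A,(P[:,:2]**2).sum(1),rcond=None)[0]
print("foot",x[:2],"r",np.sqrt(x[2]+x[0]**2+x[1]**2))
red=roi&((h<5)|(h>174))&(s>150)&(v>90);vv,uu=np.nonzero(red);k=vv>222
rm=onplane(C,[[uu[k].mean(),vv[k].mean()]],.01)[0];print("red",k.sum(),uu[k].mean(),vv[k].mean(),rm,np.linalg.norm(rm[:2]-x[:2]),"yaw",np.arctan2(*-(rm[:2]-x[:2])[::-1]))
bl=roi&(h>100)&(h<125)&(s>120)&(v>60);bl[:205]=0
Q=cloud(C,d,bl);print("bar",bl.sum(),Q.mean(0),Q.min(0),Q.max(0))
am=roi&(h>5)&(h<22)&(s>150)&(v>100);Q=cloud(C,d,am);print("flap",am.sum(),Q.mean(0))
Q0=Q-Q.mean(0);print(np.linalg.svd(Q0,full_matrices=False)[2][2], Q[:,2].min(),Q[:,2].max())
r=cv2.minAreaRect(np.argwhere(am)[:,::-1].astype(np.float32));print(r)
E
```

```text
foot [ 0.5946 -0.0256] r 0.18177277315412446
red 5 271.0 235.0 [ 0.4321 -0.0443  0.01  ] 0.16357499356355792 yaw 0.1148534439497779
bar 56 [ 0.465  -0.0125  0.086 ] [ 0.4341 -0.0339  0.078 ] [0.4919 0.0109 0.0928]
flap 2456 [ 0.5872 -0.0312  0.0978]
[ 0.1436  0.1716 -0.9746] 0.06575465086100629 0.12700236106601648
((265.96722412109375, 176.13934326171875), (49.80634307861328, 49.934383392333984), 39.80557632446289)
```

View pics/c1.png

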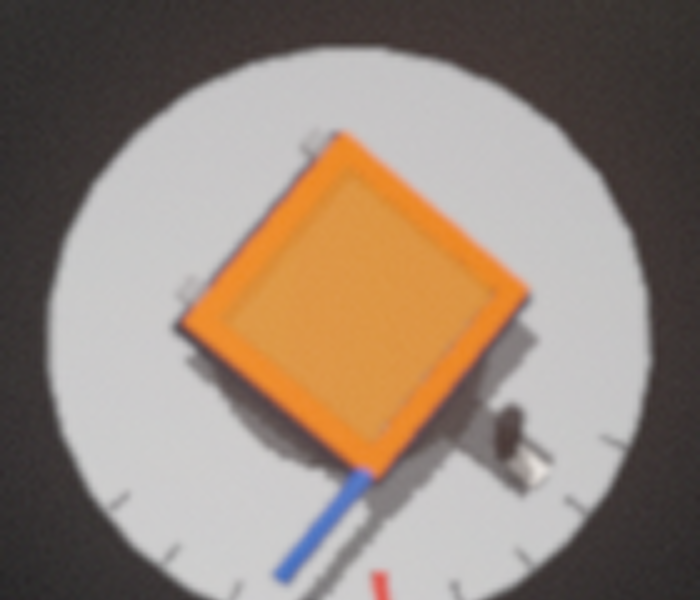

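Yaw of the foot is about 0.115, the swivel about 0.76 and the deck slope about 0.22. Next I look at the post from above with the wrist camera.

```bash
cat >> h.py <<'E'
np.set_printoptions(precision=4,suppress=True)
def rot(az,pitch=0.):
    """tool pointing down, tool y horizontal along azimuth az; pitch tilts about tool y"""
    y=np.array([np.cos(az),np.sin(az),0]);x=np.array([0,0,-1.]);z=np.cross(x,y)
    R=np.c_[x,y,z];return cv2.Rodrigues(y*pitch)[0]@R
E
python3 - <<'E'
from h import *
y=0.115+0.76
c=np.array([.5946,-.0256]);r=c-.118*np.array([np.cos(y),np.sin(y)])
movep([*r,.24],rot(y))
p,d,C=cam("wrist");np.savez("w1.npz",p=p,d=d,K=C[0],R=C[1],t=C[2])
cv2.imwrite("pics/w1.png",p[:,:,::-1]);s=sense();print(s["time_s"],s["joint_pos"],s["position"],r)
# feasibility of bar grips
yaw=.115
u=np.array([np.cos(yaw),np.sin(yaw),0]);w=np.array([-u[1],u[0],0])
q0=s["joint_pos"]
for name,P in(("low",np.r_[c,0]-.07*u+.122*w+[0,0,.085]),("mid",np.r_[c,0]-.03*u+.122*w+[0,0,.22]),("up",np.r_[c,0]+.07*u+.122*w+[0,0,.26])):
  for sgn in (0,np.pi):
    az=yaw+np.pi/2+sgn
    print(name,P,sgn,[(round(t,1),inverse_kinematics(P,rot(az,t)) is not None) for t in np.arange(-1.4,1.5,.2)])
E
```

```text
2.225 [ 0.5167  0.2877 -0.4519  1.8713  0.1468  1.0151 -0.6952] [ 0.5189 -0.1177  0.2399] [ 0.519  -0.1162]
low [0.5111 0.0876 0.085 ] 0 [(np.float64(-1.4), False), (np.float64(-1.2), False), (np.float64(-1.0), False), (np.float64(-0.8), False), (np.float64(-0.6), True), (np.float64(-0.4), True), (np.float64(-0.2), True), (np.float64(-0.0), True), (np.float64(0.2), True), (np.float64(0.4), True), (np.float64(0.6), True), (np.float64(0.8), True), (np.float64(1.0), True), (np.float64(1.2), True), (np.float64(1.4), False)]
low [0.5111 0.0876 0.085 ] 3.141592653589793 [(np.float64(-1.4), False), (np.float64(-1.2), True), (np.float64(-1.0), True), (np.float64(-0.8), True), (np.float64(-0.6), True), (np.float64(-0.4), True), (np.float64(-0.2), True), (np.float64(-0.0), True), (np.float64(0.2), True), (np.float64(0.4), True), (np.float64(0.6), True), (np.float64(0.8), False), (np.float64(1.0), False), (np.float64(1.2), False), (np.float64(1.4), False)]
mid [0.5508 0.0922 0.22  ] 0 [(np.float64(-1.4), False), (np.float64(-1.2), False), (np.float64(-1.0), False), (np.float64(-0.8), True), (np
[... 861 characters left out ...]
.6), True), (np.float64(-0.4), True), (np.float64(-0.2), True), (np.float64(-0.0), True), (np.float64(0.2), True), (np.float64(0.4), True), (np.float64(0.6), True), (np.float64(0.8), False), (np.float64(1.0), False), (np.float64(1.2), False), (np.float64(1.4), False)]
up [0.6501 0.1036 0.26  ] 3.141592653589793 [(np.float64(-1.4), False), (np.float64(-1.2), False), (np.float64(-1.0), False), (np.float64(-0.8), False), (np.float64(-0.6), True), (np.float64(-0.4), True), (np.float64(-0.2), True), (np.float64(-0.0), True), (np.float64(0.2), True), (np.float64(0.4), True), (np.float64(0.6), True), (np.float64(0.8), True), (np.float64(1.0), True), (np.float64(1.2), True), (np.float64(1.4), True)]
```

View pics/w1.png

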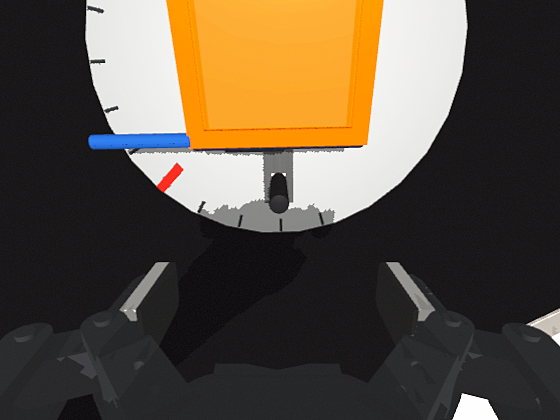

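Wrist view: post top at (279,203), red mark around (170,178), bar at (90–190,141), and the pointer is hidden behind the post.

Run:
```python
from h import *
f=np.load("w1.npz");p,d=f["p"],f["d"];C=(f["K"],f["R"],f["t"])
H=hsv(p);h,s,v=H[...,0].astype(int),H[...,1],H[...,2]
roi=np.zeros(h.shape,bool);roi[:235,60:480]=1
foot=roi&(s<40)&(v>150);Q=cloud(C,d,foot);print("foot z",np.median(Q[:,2]))
m=(roi&(v>60)).astype(np.uint8);c=max(cv2.findContours(m,0,1)[0],key=cv2.contourArea)[:,0]
c=c[(c[:,1]>5)&(c[:,1]<200)&((c[:,0]<130)|(c[:,0]>380))]
c=c[(np.abs(c[:,1]-141)>12)|(c[:,0]>380)]
P=onplane(C,c,.01);
for _ in range(4):
    A=np.c_[2*P[:,:2],np.ones(len(P))];x=np.linalg.lstsq(A,(P[:,:2]**2).sum(1),rcond=None)[0];r=np.sqrt(x[2]+x[0]**2+x[1]**2)
    e=np.linalg.norm(P[:,:2]-x[:2],axis=1)-r;P=P[np.abs(e)<max(.002,2*e.std())]
print("foot",x[:2],r,len(P),e.std())
red=roi&((h<6)|(h>174))&(s>170)&(v>100);red[:160]=0;vv,uu=np.nonzero(red)
R=onplane(C,np.c_[uu,vv],.01).mean(0);D=R[:2]-x[:2];print("red",len(uu),R,np.linalg.norm(D),"yaw",np.arctan2(-D[1],-D[0]))
top=np.zeros_like(roi);top[198:209,273:286]=1
Q=cloud(C,d,top);k=Q[:,2]>Q[:,2].max()-.006;print("post top",k.sum(),Q[k].mean(0),Q[:,2].max(), np.linalg.norm(Q[k].mean(0)[:2]-x[:2]),"ang",np.arctan2(*-(Q[k].mean(0)[:2]-x[:2])[::-1]))
bl=roi&(h>100)&(h<125)&(s>120)&(v>60);Q=cloud(C,d,bl)
U=np.linalg.svd(Q-Q.mean(0),full_matrices=False)[2];t=(Q-Q.mean(0))@U[0];print("bar",Q.mean(0),U[0],Q[t.argmin()],Q[t.argmax()])
am=roi&(h>5)&(h<22)&(s>150)&(v>100);Q=cloud(C,d,am);U=np.linalg.svd(Q-Q.mean(0),full_matrices=False)[2];print("flap",Q.mean(0),U[2])
```

```text
foot z 0.009638225171039516
foot [ 0.5929 -0.0278] 0.17838382717032314 323 0.0004496180020256094
red 285 [ 0.4319 -0.0462  0.01  ] 0.16206636288940524 yaw 0.11388166504139342
post top 143 [ 0.5199 -0.1188  0.1101] 0.11190366607331212 0.11661596253304597 ang 0.8950415130043513
bar [ 0.4679 -0.0183  0.0825] [-0.7529  0.6573 -0.0336] [ 0.5948 -0.1309  0.0735] [0.3895 0.0351 0.0008]
flap [ 0.5785 -0.0453  0.0943] [ 0.1346  0.17   -0.9762]
```

Run:
```python
from h import *
c=np.array([.5935,-.0275]);yaw=.114;a=.890;post=np.array([.5199,-.1188])
command_gripper(.055)
movep([*post,.15],rot(a));move_l([*post,.089],feed=.1)
command_gripper(0,60);s=sense();print(s["time_s"],s["finger_gap"],s["position"],s["wrist_force"])
n=5;rad=.1175
for b in np.linspace(a,yaw,n+1)[1:]:
    move_l([*(c-rad*np.array([np.cos(b),np.sin(b)])),.089],rot(b),feed=.1)
    s=sense();print(s["time_s"],s["position"],s["wrist_force"],s["finger_gap"])
p,d,C=cam("top");cv2.imwrite("pics/t2.png",cv2.resize(p[115:260,185:345,::-1],None,fx=4,fy=4))
command_gripper(.055);b=yaw
pp=s["position"].copy();pp[2]=.25;move_l(pp,feed=.2)
p,d,C=cam("wrist");np.savez("w2.npz",p=p,d=d,K=C[0],R=C[1],t=C[2]);cv2.imwrite("pics/w2.png",p[:,:,::-1]);print(sense()["time_s"])
```

```text
4.2833 0.01420958003756106 [ 0.52   -0.1188  0.0897] [-1.8157  0.7674  5.9517]
4.6167 [ 0.5069 -0.1065  0.0897] [ 0.0634 -0.1424  5.8605] 0.014676249179205134
4.95 [ 0.4957 -0.0921  0.0896] [-2.0571 -1.2923  6.9705] 0.014978128486380863
5.2833 [ 0.4868 -0.0762  0.0896] [-2.0726 -1.0992  7.8065] 0.014382438124253709
5.6167 [ 0.4804 -0.059   0.0896] [-1.7537 -2.0026 10.744 ] 0.014427798737768721
5.95 [ 0.4768 -0.041   0.0896] [-2.0143 -0.5831 10.4162] 0.014362286610712746
7.475
```

View pics/w2.png

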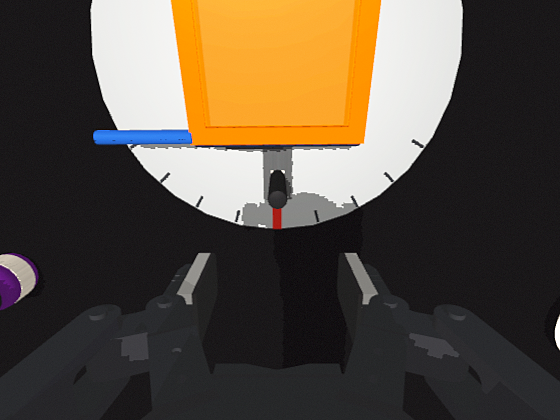

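The red mark (277,217) appears directly in line with the post (278,198) and the arm (278,160). Next I'll measure this and the bar.

Run:
```python
from h import *
f=np.load("w2.npz");p,d=f["p"],f["d"];C=(f["K"],f["R"],f["t"])
H=hsv(p);h,s,v=H[...,0].astype(int),H[...,1],H[...,2]
roi=np.zeros(h.shape,bool);roi[:232,60:480]=1
m=(roi&(v>60)).astype(np.uint8);c=max(cv2.findContours(m,0,1)[0],key=cv2.contourArea)[:,0]
c=c[(c[:,1]>5)&(c[:,1]<185)&((c[:,0]<130)|(c[:,0]>380))]
c=c[(np.abs(c[:,1]-137)>14)|(c[:,0]>380)]
P=onplane(C,c,.01)
for _ in range(4):
    A=np.c_[2*P[:,:2],np.ones(len(P))];x=np.linalg.lstsq(A,(P[:,:2]**2).sum(1),rcond=None)[0];r=np.sqrt(x[2]+x[0]**2+x[1]**2)
    e=np.linalg.norm(P[:,:2]-x[:2],axis=1)-r;P=P[np.abs(e)<max(.002,2*e.std())]
print("foot",x[:2],r,len(P))
ang=lambda q:np.arctan2(-(q[1]-x[1]),-(q[0]-x[0]))
red=roi&((h<6)|(h>174))&(s>170)&(v>50);red[:205]=0;vv,uu=np.nonzero(red)
R=onplane(C,np.c_[uu,vv],.01);print("red",len(uu),uu.mean(),R.mean(0),ang(R.mean(0)))
arm=(v<60)|((v<175)&(s<60))
print("arm row edges",[(r,np.nonzero(np.abs(np.diff(v[r,255:305].astype(int)))>15)[0]+255) for r in(155,162,168,180,190)])
top=np.zeros_like(roi);top[192:205,271:287]=1
Q=cloud(C,d,top);Q=Q[Q[:,2]>Q[:,2].max()-.006];print("post",Q.mean(0),ang(Q.mean(0)),np.linalg.norm(Q.mean(0)[:2]-x[:2]))
bl=roi&(h>100)&(h<125)&(s>120)&(v>60);bl=cv2.erode(bl.astype(np.uint8),np.ones((3,3)))>0
Q=cloud(C,d,bl);Q=Q[np.abs(Q[:,2]-np.median(Q[:,2]))<.01]
print("bar top line",Q.mean(0))
V=Q-Q.mean(0);U=np.linalg.svd(V,full_matrices=False)[2];t=V@U[0];print(U[0],Q.mean(0)+U[0]*t.min(),Q.mean(0)+U[0]*t.max(),Q[:,2].max())
am=roi&(h>5)&(h<22)&(s>150)&(v>100);Q=cloud(C,d,am);U=np.linalg.svd(Q-Q.mean(0),full_matrices=False)[2];n=U[2]*-np.sign(-U[2][2]);print("flap",Q.mean(0),n,"slope",np.arccos(abs(n[2])),"az",np.arctan2(-n[1],-n[0]),"yawhint")
p,d,C=cam("top");H=hsv(p);h,s,v=H[...,0].astype(int),H[...,1],H[...,2]
am=(h>5)&(h<22)&(s>150)&(v>100);am[:120]=0;am[240:]=0;am[:,:190]=0;am[:,340:]=0
print("top flap",cv2.minAreaRect(np.argwhere(am)[:,::-1].astype(np.float32)))
Q=cloud(C,d,am);print(Q.mean(0),np.linalg.svd(Q-Q.mean(0),full_matrices=False)[2][2])
cv2.imwrite("pics/c3.png",cv2.resize(p[115:260,195:335,::-1],None,fx=4,fy=4,interpolation=cv2.INTER_CUBIC))
```

```text
foot [ 0.593  -0.0276] 0.1784314913535546 298
red 167 276.50898203592817 [ 0.4266 -0.0467  0.01  ] 0.11456195079571073
arm row edges [(155, array([262, 263, 291, 292])), (162, array([261, 262, 263, 292, 293])), (168, array([261, 262, 291, 292])), (180, array([262, 263, 268, 269, 284, 285, 287, 288, 291, 292])), (190, array([262, 263, 267, 268, 285, 286, 290, 291, 292, 293]))]
post [ 0.4775 -0.0425  0.11  ] 0.1279999771504005 0.11645382449458065
bar top line [0.5098 0.074  0.0859]
[-0.1197  0.9928 -0.0025] [0.5146 0.0342 0.086 ] [0.5052 0.1122 0.0858] 0.08891819456404976
flap [ 0.5708 -0.0302  0.0944] [-0.2147 -0.0277  0.9763] slope 0.21822334870092594 az 0.12840409970188565 yawhint
top flap ((263.5464782714844, 171.68955993652344), (39.44845199584961, 50.22671127319336), 82.56858825683594)
[0.6053 0.016  0.1185] [0.6406 0.7226 0.2597]
```

View pics/t2.png

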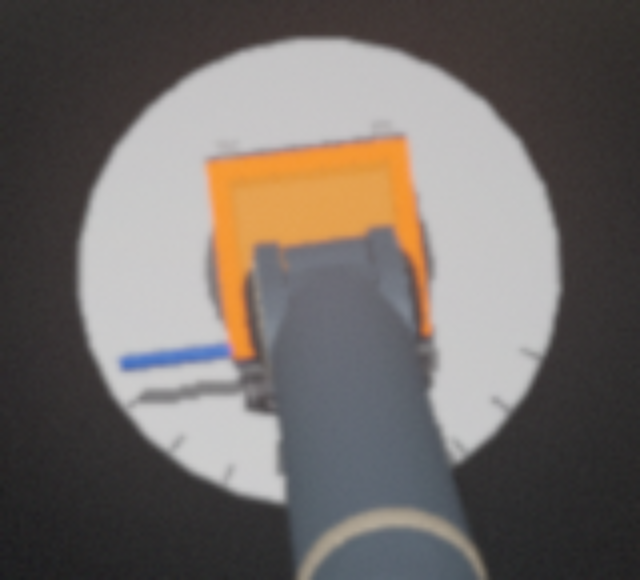

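Post, arm and red mark agree to about 0.005–0.01 rad. Next I plan the swing and check the joint paths.

```bash
cat >> h.py <<'E'
yaw=.119;U=np.array([np.cos(yaw),np.sin(yaw),0]);Wd=np.array([-U[1],U[0],0])
B0=np.array([.5079,.0891,.081]);slope=.22
Hg=B0+.14*(np.cos(slope)*U+np.array([0,0,np.sin(slope)]))
def bar(phi):
    a=phi-slope   # elevation of the hinge->bar vector past 'front horizontal'
    return Hg+.14*(-np.cos(a)*U+np.array([0,0,np.sin(a)]))
PH=np.pi/2+slope
def pose(phi,sgn=0,back=0.,p0=-.55,p1=.6):
    t=p0+(p1-p0)*phi/PH
    R=rot(yaw+np.pi/2+(np.pi if sgn else 0),-t if sgn else t)
    return bar(phi)-(.006+back)*R[:,0],R
E
python3 - <<'E'
from h import *
print(Hg,sense()["joint_pos"],sense()["time_s"])
for sg in(0,1):
    print(sg,"pre",inverse_kinematics(*pose(0,sg,.09)))
    for ph in np.linspace(0,PH,6): print(inverse_kinematics(*pose(ph,sg)))
E
```

```text
[0.6436 0.1053 0.1116] [ 0.2232  0.1692 -0.2532  1.9822  0.0498  0.999  -1.5102] 7.525
0 pre [ 0.4237  0.1714 -0.8099  2.4127  1.3196  0.2489 -1.47  ]
[ 0.1004  0.3879 -0.4776  2.3885  2.0736  0.3064 -2.1962]
[ 0.1057  0.2859 -0.45    2.2169  0.496   0.3908 -0.6244]
[ 0.1743  0.3209 -0.5214  1.9907  0.2468  0.7963 -0.3653]
[ 0.1538  0.4313 -0.5198  1.7355  0.1939  1.1722 -0.3096]
[ 0.1083  0.5943 -0.5109  1.4564  0.1849  1.5216 -0.302 ]
[ 0.0501  0.7915 -0.5009  1.1536  0.186   1.8545 -0.3062]
1 pre [ 0.7364  0.2766 -1.1768  2.4021  1.4067  0.3823  1.6202]
[-0.1079  0.3585 -0.2346  2.3996  2.2744  0.2352  0.7171]
[-1.0452  0.3593  0.9289  2.2739 -0.7124  0.4065 -2.5905]
[ 0.6324  0.5401 -1.1704  1.9696  0.6567  0.9584  2.4108]
[ 0.5503  0.6684 -1.1766  1.7145  0.5664  1.3258  2.4923]
[ 0.4352  0.837  -1.182   1.4352  0.5531  1.6781  2.5008]
[ 0.2511  0.9342 -0.9965  1.1364  0.451   1.9469  2.5972]
```

View pics/c3.png

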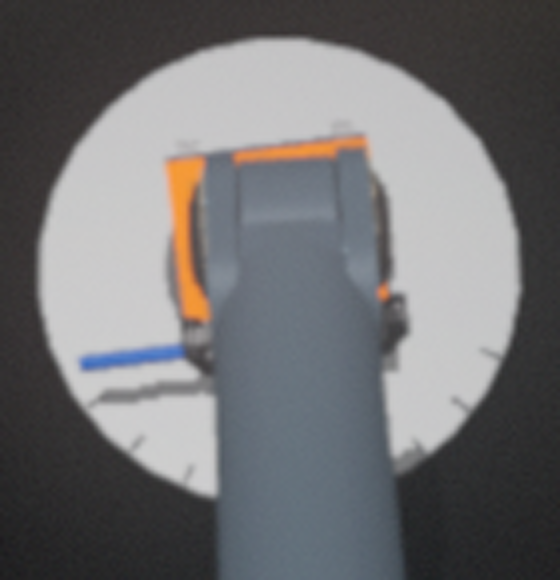

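```bash
sed -i 's/p0=-.55/p0=-.33/' h.py
python3 - <<'E'
from h import *
movep(*pose(0,0,.15))
p,d,C=cam("wrist");cv2.imwrite("pics/w4.png",p[:,:,::-1]);s=sense();print(s["time_s"],s["joint_pos"],s["wrist_force"])
H=hsv(p);h,sa,v=H[...,0].astype(int),H[...,1],H[...,2]
bl=(h>100)&(h<125)&(sa>120)&(v>60);bl=cv2.erode(bl.astype(np.uint8),np.ones((3,3)))>0
Q=cloud(C,d,bl);Q=Q[(np.linalg.norm(Q-B0,axis=1)<.1)];V=Q-Q.mean(0);S=np.linalg.svd(V,full_matrices=False)[2];t=V@S[0];print(len(Q),Q.mean(0),S[0],t.min(),t.max(),Q[:,2].max())
# offset of the bar's visible face from the B0 axis, in the tool's frame
print("rel tool",(Q.mean(0)-B0)@s["tcp_rot"])
am=(h>5)&(h<22)&(sa>150)&(v>100);Q=cloud(C,d,am);n=np.linalg.svd(Q-Q.mean(0),full_matrices=False)[2][2];print("flap",Q.mean(0),n,np.arccos(abs(n[2])))
E
```

```text
8.675 [ 0.1738  0.0488 -0.4876  2.2162  0.1585  0.5635 -0.3129] [ 0.5471 -0.2563 -0.751 ]
1019 [0.508  0.0742 0.0856] [ 0.1219 -0.9925 -0.0054] -0.03878372797122054 0.0396917195553445 0.08812352100149073
rel tool [-0.0049 -0.0148 -0.0001]
flap [ 0.5639 -0.0072  0.0965] [ 0.0369 -0.335   0.9415] 0.3437624172310875
```

View pics/w4.png

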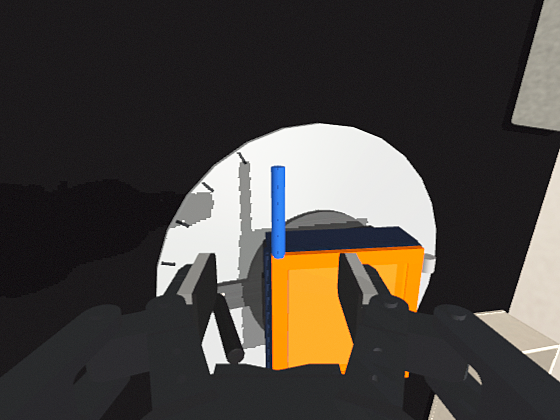

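The bar is centred between the jaws (offset along the jaw axis about 0.1 mm). Next I close on it and swing.

Run:
```python
from h import *
pp,R=pose(0);print(move_l(pp,R,feed=.1,until_force=15))
command_gripper(0,40);s=sense();print(s["time_s"],s["finger_gap"],s["position"]-pp,s["wrist_force"])
for ph in np.linspace(0,.8,7)[1:]:
    pp,R=pose(ph);move_l(pp,R,feed=.1)
    s=sense();print(round(s["time_s"],2),round(ph,2),s["position"]-pp,s["wrist_force"],s["ft_torque"],s["finger_gap"],s["joint_pos"][5])
p,d,C=cam("scene");cv2.imwrite("pics/s5.png",cv2.resize(p[120:300,180:420,::-1],None,fx=3,fy=3))
```

```text
False
10.7917 0.010598190784287344 [ 0.0005 -0.0001  0.0005] [-0.462  -1.4451  3.3985]
11.12 0.13 [ 0.0001 -0.0003 -0.0004] [ 1.3224 -0.8634 -1.9879] [-0.1499  0.0888  0.0935] 0.010582846410256995 0.39045554177382213
11.46 0.27 [-0.0001 -0.0003 -0.0009] [ 1.71   -1.5295 -2.5937] [-0.2511  0.0154  0.0041] 0.010541672309118849 0.5250242255859746
11.8 0.4 [-0.0003 -0.0002 -0.0011] [ 1.082  -1.5665 -3.321 ] [-0.1543  0.0571 -0.0045] 0.01055486819273213 0.6557360009827896
12.14 0.53 [-0.0005 -0.0001 -0.0012] [ 0.448  -1.5617 -4.1185] [-0.1497  0.0983 -0.0087] 0.01040384242332605 0.7834826526356391
12.48 0.67 [-0.0007  0.0001 -0.0012] [ 0.4684 -0.0566 -3.9096] [ 0.0263  0.2468 -0.0687] 0.010468907283786077 0.9084294260979558
12.82 0.8 [-0.0007  0.0003 -0.0008] [-2.3799  1.7681 -1.4104] [ 0.1255  0.4268 -0.0767] 0.010503522215777598 1.030714288177082
```

View pics/s5.png

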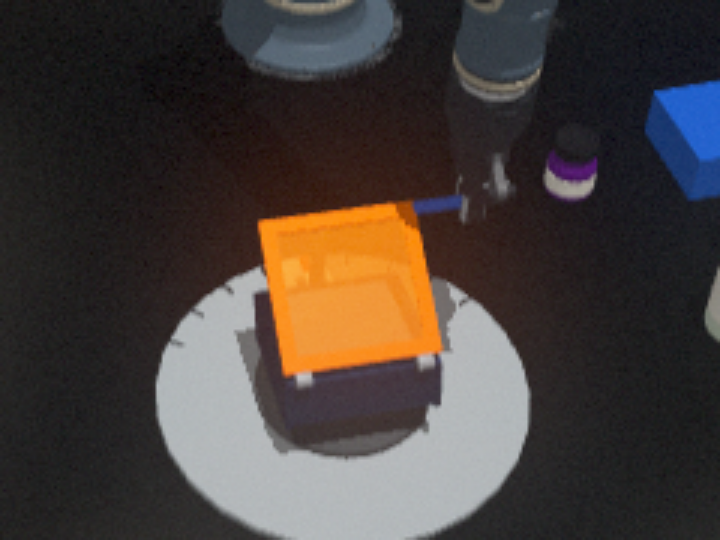

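The flap is lifting with its bar in the jaws and the forces are small, so I continue to upright.

Run:
```python
from h import *
for ph in np.linspace(.8,PH,9)[1:]:
    pp,R=pose(ph);move_l(pp,R,feed=.08)
    s=sense();print(round(s["time_s"],2),round(ph,2),s["position"]-pp,s["wrist_force"],s["ft_torque"],s["finger_gap"])
sleep(.5)
for n in("scene","top","wrist"):
    p,d,C=cam(n);np.savez(f"{n}6.npz",p=p,d=d,K=C[0],R=C[1],t=C[2]);cv2.imwrite(f"pics/{n}6.png",p[:,:,::-1])
    H=hsv(p);h,sa,v=H[...,0].astype(int),H[...,1],H[...,2]
    am=(h>5)&(h<22)&(sa>150)&(v>100);am=cv2.erode(am.astype(np.uint8),np.ones((3,3)))>0
    Q=cloud(C,d,am);Q=Q[(np.linalg.norm(Q[:,:2]-[.64,-.015],axis=1)<.15)]
    for _ in range(4):
        S=np.linalg.svd(Q-Q.mean(0),full_matrices=False)[2][2];e=(Q-Q.mean(0))@S;Q=Q[np.abs(e)<max(2*e.std(),.002)]
    print(n,len(Q),Q.mean(0),S,"tilt back",np.arcsin(S[2]*np.sign(S@U)),e.std())
print(s["position"]+.006*R[:,0]-Hg)
a=cv2.imread("pics/scene6.png")[120:300,180:420];b=cv2.imread("pics/top6.png")[110:250,185:345]
cv2.imwrite("pics/m6.png",np.hstack([cv2.resize(a,(440,330)),cv2.resize(b,(360,330))]))
```

```text
13.24 0.92 [-0.0008  0.0004 -0.0005] [-3.7254  0.9418  0.4262] [ 0.1815  0.7045 -0.0936] 0.010363728729697567
13.61 1.05 [-0.001   0.0004 -0.0002] [-5.3489  0.4672  1.8921] [ 0.1406  0.9486 -0.1652] 0.01083565290965356
13.97 1.17 [-0.0011  0.0004  0.0001] [-6.1645  0.806   3.6893] [-0.0308  1.3359 -0.2472] 0.010380789683909271
14.34 1.3 [-0.0011  0.0003  0.0006] [-6.4105 -0.3891  4.7079] [-0.1176  1.5072 -0.2106] 0.010553065906294899
14.71 1.42 [-0.0006  0.0001  0.0016] [-7.2094 -1.5072  8.5876] [-0.2433  1.6588 -0.1679] 0.010947798765841482
15.07 1.54 [-0.0005 -0.0001  0.0024] [-5.9655 -0.5217 11.4466] [-0.4153  1.9551 -0.0439] 0.010097361017714858
15.44 1.67 [ 0.0002 -0.0003  0.0033] [-4.4553 -1.2983 15.816 ] [-0.5251  1.8469  0.0365] 0.010561033665518053
15.81 1.79 [ 0.0004 -0.0006  0.0041] [-3.1574 -2.689  16.1994] [-0.5975  2.0416  0.03  ] 0.010609785657628747
scene 1783 [ 0.6571 -0.0202  0.1938] [0.9941 0.1012 0.0386] tilt back 0.03857130699882547 0.0014628497760731435
top 106 [ 0.6581 -0.0685  0.2096] [-0.9948 -0.0878 -0.052 ] tilt back 0.05197778180213506 0.0008457728297726579
wrist 444 [0.6508 0.0493 0.1517] [-0.9146 -0.4003 -0.0575] tilt back 0.057498564159530016 0.0013995828921090265
[ 0.0004 -0.0006  0.1441]
```

View pics/m6.png

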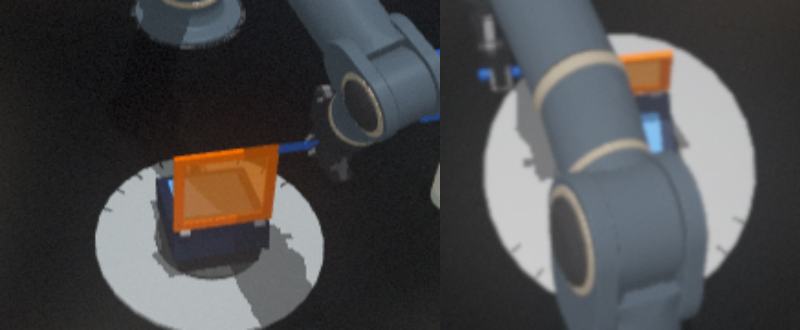

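View pics/wrist6.png

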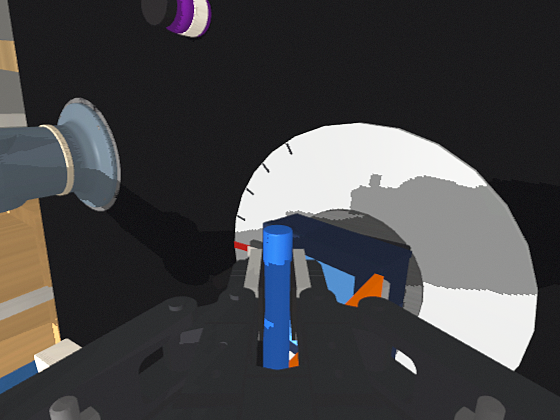

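The flap looks nearly upright, leaning slightly (about 0.04) to the robot side, and the tool is pressing down at 16 N. The tick marks, red mark at (240,245) and grip look fine. I'll relieve the downward load and remeasure, using the foot plane to correct the camera tilt.

```bash
cat >> h.py <<'E'
def fit(Q,n0=None):
    for _ in range(6):
        S=np.linalg.svd(Q-Q.mean(0),full_matrices=False)[2][2];e=(Q-Q.mean(0))@S;Q=Q[np.abs(e)<max(2*e.std(),.0015)]
    return (S if S@n0>0 else -S),Q,e.std()
def tilt(n="scene",reps=4):
    out=[]
    for _ in range(reps):
        p,d,C=cam(n)
        H=hsv(p);h,sa,v=H[...,0].astype(int),H[...,1],H[...,2]
        am=(h>5)&(h<22)&(sa>150)&(v>60);am=cv2.erode(am.astype(np.uint8),np.ones((3,3)))>0
        Q=cloud(C,d,am);Q=Q[(np.linalg.norm(Q[:,:2]-[.65,-.015],axis=1)<.13)]
        N,Q,e=fit(Q,U)
        ft=cv2.erode(((sa<60)&(v>110)).astype(np.uint8),np.ones((5,5)))>0
        F=cloud(C,d,ft);F=F[(np.linalg.norm(F[:,:2]-[.593,-.0276],axis=1)<.17)&(np.abs(F[:,2]-.01)<.012)]
        M,F,ef=fit(F,np.array([0,0,1.]))
        # lean forward (to robot) = angle between flap plane's normal and foot plane; yaw of the normal
        out.append([np.arcsin(N[2]),np.arcsin(N@M),np.arctan2(N[1],N[0]),len(Q),e,len(F),np.median(F[:,2]),M@U])
    return np.mean(out,0)
E
python3 - <<'E'
from h import *
pp,R=pose(PH);s=sense()
pp[2]+=.005;move_l(pp,R,feed=.03);sleep(.3);s=sense();print(s["time_s"],s["position"]-pp,s["wrist_force"],s["ft_torque"])
print("scene",tilt());print("top",tilt("top",2))
# grip: bar position from wrist image
p,d,C=cam("wrist");H=hsv(p);h,sa,v=H[...,0].astype(int),H[...,1],H[...,2]
bl=(h>100)&(h<125)&(sa>120)&(v>60);Q=cloud(C,d,bl);Q=Q[np.linalg.norm(Q-bar(PH),axis=1)<.05];print("bar vs TCP, tool frame",((Q-s["position"])@s["tcp_rot"]).mean(0),((Q-s["position"])@s["tcp_rot"]).min(0),len(Q))
E
```

```text
17.075 [ 0.0003 -0.0007 -0.0005] [ 0.1175 -3.4193 -1.158 ] [-0.5082 -0.687   0.205 ]
scene [   0.0397    0.0397    0.1023 1785.25      0.0014 2793.5       0.0107
    0.    ]
top [   0.0499    0.0494    0.0961  105.5       0.001  2585.5       0.0099
   -0.0005]
bar vs TCP, tool frame [ 0.0073 -0.0049 -0.0007] [-0.0202 -0.0447 -0.0072] 3858
```

Run:
```python
from h import *
f=np.load("scene6.npz");p,d=f["p"],f["d"];C=(f["K"],f["R"],f["t"])
H=hsv(p);h,sa,v=H[...,0].astype(int),H[...,1],H[...,2]
am=(h>5)&(h<22)&(sa>150)&(v>60);Q=cloud(C,d,am);Q=Q[np.linalg.norm(Q[:,:2]-[.65,-.015],axis=1)<.13]
for y in(.10,.114):
    u=np.array([np.cos(y),np.sin(y),0]);r=(Q-Hg)@u
    for z in np.arange(.11,.27,.01):
        k=np.abs(Q[:,2]-z)<.005
        if k.sum()>5: print(round(z,3),k.sum(),np.round(np.percentile(r[k],[10,50,90])*1e3,1),end=" | ")
    k=(Q[:,2]>.13)&(Q[:,2]<.235);N,_,e=fit(Q[k],U);print("\ncut lean",np.arcsin(N[2]),np.arctan2(N[1],N[0]),e)
```

```text
0.11 16 [-4.4 -2.  -0.3] | 0.12 82 [2.2 4.4 6.1] | 0.13 154 [1.3 4.  6.5] | 0.14 136 [1.  3.3 5.9] | 0.15 143 [0.8 2.9 5.7] | 0.16 156 [-0.1  2.4  4.4] | 0.17 131 [-0.1  1.9  4.4] | 0.18 157 [-0.8  1.3  4. ] | 0.19 149 [-1.2  1.3  3.8] | 0.2 155 [-1.7  0.6  3.4] | 0.21 161 [-2.2  0.1  2.4] | 0.22 159 [-2.5 -0.2  2. ] | 0.23 160 [-2.8 -0.8  1.4] | 0.24 151 [-3.2 -0.7  1.7] | 0.25 163 [-2.9 -0.7  1.3] | 0.26 174 [-7.  -2.7  1. ] | 
cut lean 0.04206315766925397 0.10123962269392046 0.0013748223129429469
0.11 16 [-6.2 -3.7 -2.6] | 0.12 82 [0.4 2.3 4.9] | 0.13 154 [-0.3  2.2  5.1] | 0.14 136 [-1.1  1.5  4.1] | 0.15 143 [-1.2  1.2  3.9] | 0.16 156 [-2.1  0.6  2.9] | 0.17 131 [-1.8  0.2  2.5] | 0.18 157 [-2.6 -0.4  2. ] | 0.19 149 [-3.1 -0.6  2.1] | 0.2 155 [-3.7 -1.3  1.7] | 0.21 161 [-3.9 -1.6  1. ] | 0.22 159 [-4.4 -1.8  0.3] | 0.23 160 [-4.6 -2.5 -0.5] | 0.24 151 [-5.  -2.3 -0.3] | 0.25 163 [-4.8 -2.5 -0.4] | 0.26 174 [-8.9 -4.2 -0.8] | 
cut lean 0.04206315766925397 0.10123962269392046 0.0013748223129429469
```

Run:
```python
from h import *
pp,R=pose(PH);pp=pp+.006*U;pp[2]+=.005
move_l(pp,R,feed=.03);sleep(.5);s=sense();print(s["time_s"],s["position"]-pp,s["wrist_force"],s["ft_torque"])
print("scene",tilt());print("top",tilt("top",2))
p,d,C=cam("wrist");np.savez("w7.npz",p=p,d=d,K=C[0],R=C[1],t=C[2]);q,_,_=cam("top")
a=cv2.resize(p[200:290,210:310,::-1],(500,450),interpolation=cv2.INTER_CUBIC);b=cv2.resize(q[195:250,235:305,::-1],(300,236),interpolation=cv2.INTER_CUBIC)
M=np.zeros((450,800,3),np.uint8);M[:,:500]=a;M[:236,500:]=b;cv2.imwrite("pics/m7.png",M)
```

```text
18.275 [-0.0004 -0.0009 -0.0003] [-1.9632 -4.7534 -2.2481] [-0.8805 -0.5313  0.5164]
scene [   0.0011    0.0011    0.1017 1606.25      0.0013 2740.5       0.0107
   -0.    ]
top [   0.0126    0.0136    0.0921  108.        0.001  2642.5       0.0099
    0.001 ]
```

View pics/m7.png

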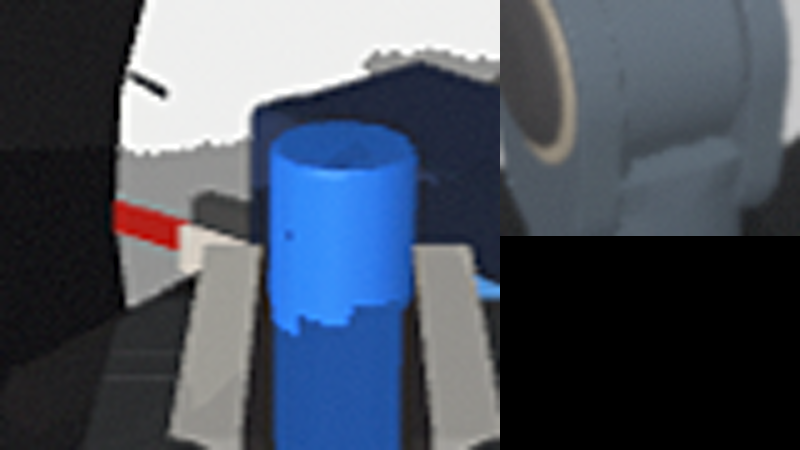

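The pointer tip butts against the red mark in this close-up, with its white end at about (190,248) and the red end at (180,237) in crop pixels. I'll quantify the yaw from straight edges and the pointer corners.

Run:
```python
from h import *
# flap edges in scene view
p,d,C=cam("scene");H=hsv(p);h,sa,v=H[...,0].astype(int),H[...,1],H[...,2]
am=(h>3)&(h<24)&(sa>140)&(v>50);am[:120]=0;am[300:]=0;am[:,:180]=0;am[:,420:]=0
n,l,st,_=cv2.connectedComponentsWithStats(am.astype(np.uint8));am=l==1+st[1:,4].argmax()
cols=np.nonzero(am.sum(0)>20)[0];cols=cols[6:-6]
for nm,f,z in(("top edge",lambda c:np.nonzero(am[:,c])[0].min(),.262),("bottom",lambda c:np.nonzero(am[:,c])[0].max(),.112)):
    P=onplane(C,np.c_[cols,[f(c) for c in cols]],z);b=np.polyfit(P[:,1],P[:,0],1);e=P[:,0]-np.polyval(b,P[:,1])
    k=np.abs(e)<.003;b=np.polyfit(P[k,1],P[k,0],1);print(nm,"yaw",np.arctan(-b[0]),e.std(),len(cols))
# pointer and red mark in wrist view
f=np.load("w7.npz");p,d=f["p"],f["d"];C=(f["K"],f["R"],f["t"]);H=hsv(p);h,sa,v=H[...,0].astype(int),H[...,1],H[...,2]
red=((h<6)|(h>174))&(sa>150)&(v>50);red[:235]=0;red[255:]=0;red[:,:225]=0;red[:,260:]=0
vv,uu=np.nonzero(red);R=onplane(C,np.c_[uu,vv],.01);c=np.array([.593,-.0276])
an=lambda Q:np.arctan2(-(Q[:,1]-c[1]),-(Q[:,0]-c[0]))
print("red",len(uu),np.percentile(an(R),[5,50,95]),np.linalg.norm(R[:,:2]-c,axis=1).min(),np.linalg.norm(R[:,:2]-c,axis=1).max())
print(p[243:256,242:262].sum(2)//3);print(np.round(d[243:256,242:262],3))
wm=np.zeros(h.shape,bool);wm[243:256,244:256]=1;wm&=(v>150)&(sa<70);Q=cloud(C,d,wm)
for q,a in zip(Q,an(Q)):print(q,round(a,3),round(np.linalg.norm(q[:2]-c),4))
```

```text
top edge yaw 0.09690021125520819 0.001006552331473148 44
bottom yaw 0.10712680570959977 0.001325070740792155 44
red 80 [0.0896 0.1145 0.1408] 0.1533194884092831 0.1806969572689088
[[ 86  96 103 127 136 135 100  63  69  71  71  69  72  72  71  72  73  58
   43  40]
 [ 73  73  74  80  92 114  86  55  61  67  69  72  70  71  71  72  75  59
   41  42]
 [ 78  77  70 117 180 201 175 156 122  66  56  62  66  68  71  70  72  61
   43  43]
 [ 78  77  68 121 189 212 205 202 198 194 176 122  67  56  61  68  70  59
   41  40]
 [ 77  77  68 120 187 208 204 203 205 208 209 201 198 180 125  70  60  51
   35  37]
 [ 68  68  62 117 186 206 203 202 206 199 193 195 198 196 190 185 165 107
   52  55]
 [140 111  81 115 184 205 201 205 182 153 147 149 150 151 154 157 155 150
  150 140]
 [148 147 143 158 193 204 202 205 183 154 150 151 150 149 151 153 154 156
  163 150]
 [147 147 145 162 193 206 202 206 177 149 152 154 155 154 154 154 153 154
  161 135]
 [146 144 142 160 193 205 204 200 172 150 153 153 154 154 154 154 154 155
  160 120]
 [147 145 143 162 199 211 214 208 174 151 153 154 154 154 153 154 154 
[... 4914 characters left out ...]
1139 0.2538] -1.844 0.1469
[0.633  0.114  0.2536] -1.846 0.1471
[0.6326 0.1134 0.2524] -1.845 0.1464
[0.6333 0.1137 0.2526] -1.849 0.1469
[ 0.4422 -0.0563  0.0108] 0.188 0.1535
[ 0.4521 -0.0483  0.0213] 0.146 0.1424
[ 0.4542 -0.0473  0.0218] 0.141 0.1402
[0.6327 0.1137 0.2546] -1.844 0.1468
[0.6332 0.1139 0.2545] -1.847 0.1471
[0.634  0.1144 0.2549] -1.852 0.1478
[0.6337 0.1139 0.2539] -1.851 0.1472
[0.6336 0.1135 0.253 ] -1.851 0.1468
[ 0.4382 -0.0597  0.0103] 0.205 0.1581
[ 0.4402 -0.0589  0.0104] 0.202 0.156
[0.6332 0.1138 0.2553] -1.848 0.147
[0.6338 0.114  0.2554] -1.851 0.1474
[0.6338 0.1137 0.2546] -1.852 0.1471
[0.6349 0.1145 0.2554] -1.858 0.1481
[0.6346 0.1139 0.2543] -1.857 0.1475
```

The pointer centre reads about 0.098 against 0.1145 for the red mark, and the flap yaw reads 0.102. The swivel therefore crept about -0.013 rad during the lift. The lean is ~0. A sideways push along the hinge line should nudge it back, and the scene-view yaw, which repeats to 0.0005, will show the change.

Run:
```python
from h import *
pp,R=pose(PH);base=pp+.006*U+[0,0,.005]
for k in(2,3.5,5,6):
    move_l(base+Wd*k*1e-3,R,feed=.02);s=sense();t=tilt(reps=2)
    print(k,round(s["time_s"],2),s["wrist_force"]@Wd,s["wrist_force"],(s["position"]-base)@Wd*1e3,"lean",t[0],"yaw",t[2])
    if t[2]>.112 or abs(s["wrist_force"]@Wd)>24: break
```

```text
2 18.98 -7.887961989778934 [-0.8818 -8.0496 -1.9786] -0.6257275796098822 lean 0.0005951369179969908 yaw 0.10250485675812743
3.5 19.32 -10.973524691667713 [ -0.3813 -11.0973  -2.0913] -0.5616509357883712 lean 0.00035967036124231154 yaw 0.10346918918050413
5 19.68 -13.124089631725628 [ -1.071  -13.3456  -1.4858] -0.4426117557007433 lean -0.000245675168710016 yaw 0.10080621747743426
6 20.02 -13.661555168602494 [ -0.4409 -13.8116  -1.3637] -0.38713133140253825 lean -0.0011276583396445524 yaw 0.10406372376249476
```

Run:
```python
from h import *
pp,R=pose(PH);base=pp+.006*U+[0,0,.005]
for k in(7.5,9,10.5,12,13):
    move_l(base+Wd*k*1e-3,R,feed=.02);s=sense();t=tilt(reps=3)
    print(k,round(s["time_s"],2),s["wrist_force"]@Wd,s["wrist_force"],(s["position"]-base)@Wd*1e3,"lean",t[0],"yaw",t[2],s["finger_gap"])
    if t[2]>.111 or abs(s["wrist_force"]@Wd)>28: break
```

```text
7.5 20.38 -17.041378198290108 [ -0.3431 -17.2038  -2.0084] -0.08321935362613242 lean -0.002092281704200884 yaw 0.1057575157060967 0.010262974406639426
9 20.77 -18.724405638072657 [  0.0055 -18.8571  -1.0318] 0.4422753311875325 lean -0.007849473280877753 yaw 0.11381898123370497 0.010378062160653515
```

Run:
```python
from h import *
pp,R=pose(PH);base=pp+.006*U+[0,0,.005]
move_l(base+Wd*.5e-3,R,feed=.02);sleep(.6);s=sense();t=tilt(reps=4)
print(round(s["time_s"],2),s["wrist_force"],s["ft_torque"],s["qd"],s["position"]-base,"scene",t[:3],"top",tilt("top",3)[:3],s["finger_gap"])
p,d,C=cam("wrist");q,_,_=cam("scene");np.savez("w8.npz",p=p,d=d,K=C[0],R=C[1],t=C[2])
a=cv2.resize(p[200:290,210:310,::-1],(400,360),interpolation=cv2.INTER_CUBIC);b=cv2.resize(q[120:300,180:380,::-1],(400,360),interpolation=cv2.INTER_CUBIC);cv2.imwrite("pics/m8.png",np.hstack([a,b]))
m=(p.min(2)>140);m[:240]=0;m[258:]=0;m[:,:240]=0;m[:,262:]=0;Q=cloud(C,d,m);r=np.linalg.norm(Q[:,:2]-[.593,-.0276],axis=1);k=(Q[:,2]>.016)&(Q[:,2]<.026)&(r>.139);an=np.arctan2(-(Q[k,1]+.0276),-(Q[k,0]-.593));print("pointer",np.sort(an)[[0,1,2,-3,-2,-1]],(an.min()+an.max())/2)
```

```text
22.1 [-2.8656 -5.5236 -4.2778] [-0.9937 -0.3404  0.6792] [-0.0004  0.0002 -0.0001 -0.0015 -0.0004  0.0009  0.0002] [-0.0005 -0.0001 -0.0003] scene [-0.0071 -0.0069  0.113 ] top [0.0002 0.0004 0.1   ] 0.0103968125907255
pointer [0.0536 0.0585 0.0592 0.149  0.1515 0.1567] 0.10518048220005113
```

Run:
```python
from h import *
t=tilt(reps=2);s=sense();print(t[:3],s["finger_gap"],s["time_s"],s["wrist_force"]);finish_job()
```

```text
[-0.007  -0.0069  0.1126] 0.010370846649870548 22.65 [-1.0261 -6.3502 -3.775 ]
the job is handed in; nothing more can be done
```

I turned the viewer by its post to the red mark, then gripped the blue bar at 40 N and swung the flap up to plumb. I handed the job in at 22.7 s, still gripping and holding it.

**Flap:** The first stop was short of plumb, leaning about 0.04 rad towards the robot, so I moved the bar 6 mm further. At the end the scene camera read 0.007 rad past plumb to the back and the top camera 0.000. They disagree slightly. The wrist force was about 7 N and the arm was still, with the bar between the fingers.

**Pointer:** During the lift the viewer crept about 0.013 rad past the mark. I nudged it back with a sideways push on the bar that rose to about 19 N, then relaxed the push. The last readings put it 0 to 0.01 rad short of the mark:

| Reading | Angle (rad) |
|---|---|
| Red mark | 0.114 |
| Flap yaw, scene camera | 0.113 |
| Pointer tip, wrist camera (coarse) | 0.105 |
| Flap yaw, top camera (few points) | 0.100 |

**Not checked:** The picture limit blocked my final visual look, so the last checks are numeric only. I did not measure the other bench items again. The arm only worked around the viewer, and the forces I read showed no sign of touching them.

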